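Hold a sprung displacement gauge at its length mark for the logger

ROBOT

A 7-joint arm with a two-finger parallel gripper is mounted at the origin on the work surface; the furniture and walls round the work are solid. World frame = base frame: x ahead of the robot, y to its left, z up, the work surface at z = 0. Lengths are in m, angles in degrees, forces in N, time in s.
With the tool pointing down it reaches from about 0.425 to 1.025 m from the base axis. Payload 9.4 kg.
Tool frame: the origin (TCP) lies on the mounting face of the last link; the fingertips stand manip.nose_length ahead of it and the grasp point (between the pads) lies 167 mm ahead of it (manip.nose_length is the distance from the TCP to the fingertips, in m); x points along the fingers, y is the direction in which the jaws open and shut, and the axes are right-handed (so a half turn about x gives the same grasp; the last joint's range is limited). The gripper opens to 93 mm and grips with 3 to 60 N. Pads are 15 mm wide; open, the fingers measure 128 mm over their backs; the gripper's body (75 mm by 188 mm) begins 65 mm behind the grasp point.
Start: joints at [-75.098, 34.337, -0.143, 91.639, 0.103, 54.024, -4.572], TCP at [0.24, 0.684, 0.405] pointing down, gripper open.
Joint ranges: [-147.43, 147.43], [-19.82, 112.94], [-74.19, 73.91], [6.32, 146.72], [-59.91, 239.91], [6.04, 106.73], [-150.56, 150.56]. Speed limits (degrees/s): [127.2, 127.2, 172.46, 172.46, 180, 180, 180].

INTERFACE

Orientations are given as [roll, pitch, yaw] about the fixed x, y, z axes, in that order (R = Rz(yaw) Ry(pitch) Rx(roll)).
In Python, from cell import manip gives the robot as it stands. The module is installed in compiled form; this text tells all that it offers.
- The arm moves only by the shell command python3 -m crank 'ROWS' [OPENING] [FORCE]. ROWS is JSON, a list of rows, each an object of numbers: "x", "y", "z": the shift along the tool's x, y, z in cm; "twist": the turn about the tool's x in rad. In form: [{"x": .., "y": .., "z": .., "twist": ..}, ...]. A call has exactly 5 rows; each row shifts and turns the commanded pose from where the row before left it, along the tool's axes as they then stand; what a row does not reach is not made up. A row lasts 1/12 s, in which the tool goes at most 41.7 mm and 7.16 degrees, less where a joint would pass 70% of its speed; a pose out of reach is approached as far as the arm can. A call is refused whole if a number of a shift passes 4.17 or a number of a turn 0.125, either way. A call with a gripper value outside its range is refused whole. OPENING is the closure, from 0 (fully open) to 1 (shut), set as the call begins (- or left out, the last holds). The fingers move at their own pace and stop on an object; FORCE is the grip in N (left out, the last holds). Time passes only in rows, so rows that do not move let the fingers close, or fill a call up. It gives the time, the measured TCP pose, the force and the opening at its end, in the units of the state.
- manip.state(): the state, without advancing time (a new reading comes with each control period).
- manip.get_image(name): name is "side" or "top" or "wrist"; returns the picture (420x560x3 uint8, red, green, blue); there is no depth.
- manip.camera_params(name): a dict with "K" (3x3 intrinsics, pixels), "rvec" (rotation vector, rad) and "tvec" (3), from world to camera coordinates, as OpenCV has them; the wrist camera has in their place "mount" (4x4, takes a point from camera to tool coordinates, whose origin is the TCP and whose axes are the tool frame's). Camera axes: x right, y down, z forward; pixel columns grow to the right and rows downward; lengths in m; the calibration is good to about 2 mm. A picture is of the moment at which its call begins: read the wrist's pose just before it. camera_params takes no time and is no camera call.
- manip.finish_job(): hands the job in, once; it reports no verdict.
The state is a dict: "t": time; "qpos": joint angles; "qd": joint speeds; "effort": joint torques, N m; "position": TCP position; "tcp_rot": TCP orientation; "ft_force": force on the tool from outside, world axes, zero at the start; "ft_torque": the same for the moment, N m; "opening": opening from 0.0 (shut) to 1.0 (fully open).
Only numpy, scipy, OpenCV 4.12 (cv2) and the standard library are available. Lean on these libraries where they do the work, as an engineer would, in place of code of your own. Each camera call takes 0.05 s, during which the arm holds its last target. There are 200 camera calls.

TASK

Take the span reading of the displacement gauge: with the rod still home, flip the logger's red toggle over to on (towards the green dot), then take the black grip post and pull the telescoping rod out against its spring until the yellow pointer bar stands over the red length mark. Finish while still holding it there, at rest, with the toggle left on; do not shift the red mark or knock the other things on the desk about.

Things in the scene. Friction and masses are not known exactly. Their poses are not given: they have to be found in the camera images.
- gauge: spring-return displacement gauge fixed to the desk: aluminium plate 250x66x10 mm (x -100 to +150 mm) with a blue tube (axis 55 mm above the desk, mouth at x = +45 mm) in two dark blocks 72 mm high. Origin on the desk below the grip post when the rod is home; x runs along the rod back into the tube, so the rod pulls out level along -x; z up.
- grip_mid (a point): point on the axis of the upright grip post on the rod's end, 90 mm above the desk: the middle of its 16 mm thick black rubber, free to grasp from 65 to 117 mm above the desk from any side; above it a black cap 22 mm across up to 125 mm, below it a steel collar 22 mm across. The post is one piece with the rod, slides with it and cannot turn or tip.
- rod (a joint): how far the rod is pulled out, m: 0 home, 0.10 at its hard stop. The inner spring pulls it home with 3 N at 0, rising by 0.7 N per 10 mm to 10 N at the stop; it snaps home when let go. The middle tube of the telescope follows at half the distance by itself.
- pointer (a point): middle of the yellow pointer bar (6 mm along the rod, 44 mm across it) that hangs under the grip post and moves with the rod, 25 mm above the desk
- mark_line (a point): middle of the red length mark, a red strip 6 mm along the rod and 64 mm across it, lying across the white scale on the base plate, top 16 mm above the desk. Clamped at a different length each time; the yellow pointer bar passes 9 mm above it.
- mark (a joint): where the red length mark is clamped, m of rod extension (0.05 to 0.085): the pointer stands over the mark when joint rod reads the same. Stiff; not to be moved.
- logger: small grey battery logger fixed to the desk, housing 66x56x50 mm, with one toggle on top; origin under its centre, z up. Its +x points from the toggle's off side (white dot) to its on side (green dot). A black stub aerial 8 mm thick stands at x = +24, y = +20 mm, top 63 mm above the desk.
- toggle_pivot (a point): the toggle's hinge point, on the logger's centre line 55 mm above the desk; the hinge axis is the logger's y
- toggle_tip (a point): end of the toggle lever, 70 mm from the pivot (red upper half 13 mm thick, steel lower half 8 mm thick)
- toggle (a joint): toggle angle, rad: 0 = off (leaning 0.45 rad from upright towards the logger's -x), 0.9 = on (leaning 0.45 rad towards +x). Weighted lever, over-centre: past upright (0.45) it falls over and stays; under 1 N at the tip moves it.
- white_bottle: bystander: white plastic screw-cap bottle, 47 mm wide, 110 mm tall; origin under its centre
- dropper_bottle: bystander: brown glass dropper bottle with black bulb, 33 mm wide, 102 mm tall; origin under its centre
- sticky_pad: bystander: pad of yellow notes, 67x67x18 mm; origin under its centre
- eraser: bystander: blue and white eraser, 22x48x13 mm; origin under its centre
- lime_case: bystander: lime green flat slide case, 72x105x16 mm; origin under its centre
- binder_clip_1: bystander: black fold-back clip, 32x43x19 mm; origin under its centre
- usb_stick: bystander: red memory stick, 18x54x8 mm; origin under its centre

How it is judged:
By the outcome, as a careful person would: the job done as asked, in the order asked, and still so for the second after the job is handed in, while the arm keeps its last pose, push and grip.
It also fails if it takes over 42 s, if anything falls off the work surface, if the arm or the gripper's body presses on something with over 40 N, if the wrist force passes 120 N, or if a joint passes its speed limit or range.

## Working session

There is one attempt and no reset: what is moved stays moved. The work goes in short steps, Python scripts to look and compute and a shell command to move; the robot and the scene stay as the last step left them, time stands still between calls to the robot, and variables do not carry over. Pictures are saved under pics/ and viewed, on a budget of 10 in all, crops included, one or two more only if the job needs it, and the job is handed in when it is done.

```bash
mkdir -p pics
cat > h.py <<'E'
from cell import manip
import numpy as np, cv2
from scipy.spatial.transform import Rotation as R
def cam(n):
    c=manip.camera_params(n);K=np.array(c["K"])
    if "mount" in c:
        s=manip.state();T=np.eye(4);T[:3,:3]=R.from_euler('xyz',s["tcp_rot"],degrees=True).as_matrix();T[:3,3]=s["position"]
        M=np.linalg.inv(T@np.array(c["mount"]));return K,M[:3,:3],M[:3,3]
    return K,cv2.Rodrigues(np.array(c["rvec"],float))[0],np.array(c["tvec"],float).ravel()
def ray(C,u,v,z):
    K,r,t=C;d=r.T@np.linalg.inv(K)@[u,v,1];o=-r.T@t;return o+d*(z-o[2])/d[2]
def proj(C,p):
    K,r,t=C;q=K@(r@np.asarray(p)+t);return q[:2]/q[2]
def save(im,n): cv2.imwrite("pics/"+n,im[:,:,::-1])
E
python3 - <<'E'
from h import *
s=manip.state();print(s,manip.nose_length)
for n in("top","side"):
    save(manip.get_image(n),n+"0.png")
    C=cam(n);print(n,C[0].tolist(),(-C[1].T@C[2]).round(3),C[1].round(2).tolist())
E
```

```text
{'t': 0.0, 'qpos': array([-75.09599369,  34.38753478,  -0.14620145,  91.68207554,
         0.10312332,  54.02366337,  -4.57236354]), 'qd': array([-0.00771527, -0.02666518, -0.0341148 , -0.18039602, -0.04428533,
       -0.06409142,  0.01065601]), 'effort': array([-7.45607449e-04, -7.65059853e+01,  1.49737637e+00, -2.52357101e+01,
       -5.23314625e-02,  1.67134381e-02,  1.47972705e-04]), 'position': array([0.23952656, 0.68407188, 0.40381442]), 'tcp_rot': array([ -84.94645887,   89.9068533 , -104.24146298]), 'ft_force': array([0.91776601, 0.68004973, 0.40298676]), 'ft_torque': array([ 0.01268986, -0.01332258,  0.00266119]), 'opening': 1.0001016057348193} 0.1861
top [[447.2697912783394, 0.0, 278.81606370766116], [0.0, 447.2697912783394, 209.28315318365], [0.0, 0.0, 1.0]] [0.473 0.071 0.96 ] [[-0.01, -1.0, -0.02], [-0.99, 0.01, -0.11], [0.11, 0.02, -0.99]]
side [[482.877408225578, 0.0, 281.19360334322374], [0.0, 482.877408225578, 211.0064680734078], [0.0, 0.0, 1.0]] [ 0.486 -0.727  0.604] [[1.0, -0.08, 0.02], [-0.02, -0.52, -0.85], [0.08, 0.85, -0.52]]
```

View pics/top0.png

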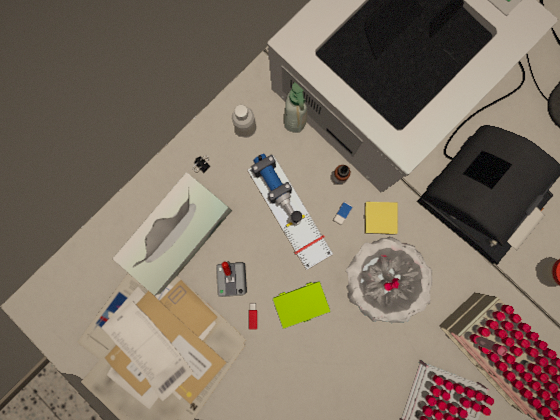

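View pics/side0.png

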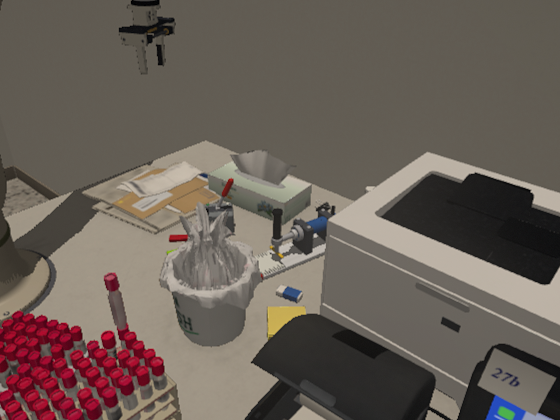

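The top view shows the gauge running from (262,158) to (318,262), with the grip at about (295,217) and the mark at about (309,245). The logger is at (231,280). I'll enlarge both.

Run:
```python
from h import *
im=cv2.imread("pics/top0.png")
a=cv2.resize(im[145:275,235:345],None,fx=4.5,fy=4.5,interpolation=cv2.INTER_CUBIC)  # 495x585
b=cv2.resize(im[250:305,205:260],None,fx=5.4,fy=5.4,interpolation=cv2.INTER_CUBIC)  # 297
o=np.zeros((585,800,3),np.uint8);o[:a.shape[0],:a.shape[1]]=a;o[:b.shape[0],500:500+b.shape[1]]=b
cv2.imwrite("pics/crop1.png",o)
```

```text
(no output)
```

View pics/crop1.png

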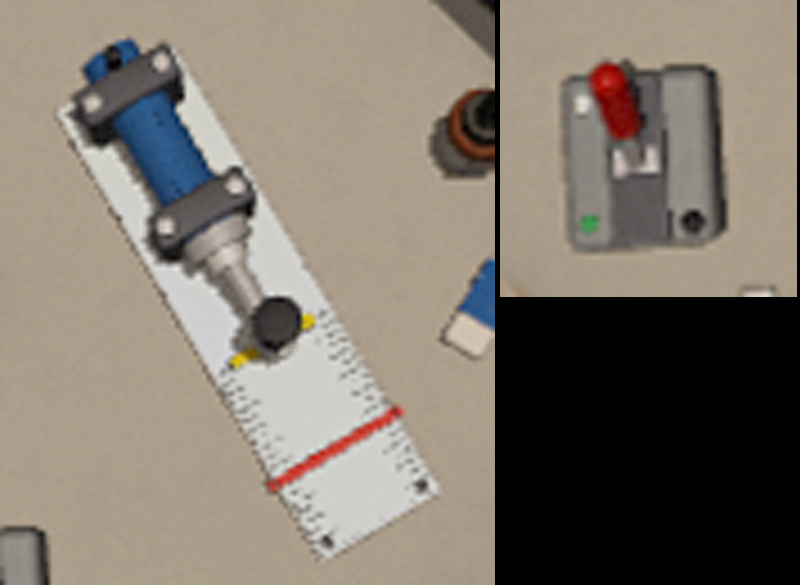

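Run:
```python
from h import *
C=cam("top")
A=lambda u,v,z: ray(C,(u+.5)/4.5-.5+235,(v+.5)/4.5-.5+145,z)
B=lambda u,v,z: ray(C,(u-499.5)/5.4-.5+205,(v+.5)/5.4-.5+250,z)
P={k:A(*v) for k,v in dict(rb=(438,490,.01),lb=(322,560,.01),lt=(58,113,.01),rt=(172,45,.01),m1=(272,487,.016),m2=(401,411,.016),p1=(231,366,.025),p2=(315,319,.025),cap=(277,320,.125)).items()}
P.update({k:B(*v) for k,v in dict(green=(590,222,.05),white=(583,103,.05),aer=(693,222,.063),tip=(606,76,.118),piv=(634,155,.055)).items()})
for k,v in P.items(): print(k,v.round(4))
n=np.linalg.norm
print("plate",n(P['rb']-P['lb']),n(P['lb']-P['lt']),n(P['rb']-P['rt']))
ax=(P['lt']-P['lb'])+(P['rt']-P['rb']);ax/=n(ax);print("ax",ax,np.degrees(np.arctan2(ax[1],ax[0])))
e=(P['rb']+P['lb'])/2; print("origin from plate",e+.1*ax, "mark", np.dot(e+.1*ax-(P['m1']+P['m2'])/2,ax),"mark vs pointer",np.dot((P['p1']+P['p2'])/2-(P['m1']+P['m2'])/2,ax))
lx=P['green']-P['white'];print("lx",n(lx),np.degrees(np.arctan2(lx[1],lx[0])))
for m in ("side",):
  D=cam(m)
  for k in P: print(k,proj(D,P[k]).round(1))
print(manip.camera_params("wrist"))
```

```text
rb [ 0.4842 -0.0227  0.01  ]
lb [0.452 0.032 0.01 ]
lt [0.6656 0.1559 0.01  ]
rt [0.6983 0.1009 0.01  ]
m1 [0.486  0.0551 0.016 ]
m2 [ 0.521  -0.0056  0.016 ]
p1 [0.542  0.0737 0.025 ]
p2 [0.5637 0.0344 0.025 ]
cap [0.5537 0.0541 0.125 ]
green [0.4107 0.2048 0.05  ]
white [0.4547 0.2078 0.05  ]
aer [0.4114 0.165  0.063 ]
tip [0.4653 0.1897 0.118 ]
piv [0.4355 0.1879 0.055 ]
plate 0.06351107143775074 0.2469383423747586 0.2472861748983552
ax [0.8655166  0.50088023 0.        ] 30.058252905252175
origin from plate [0.55461569 0.0547222  0.01      ] mark 0.059251516523468536 mark vs pointer 0.05742209717330826
lx 0.044069248710338724 -176.12862224527186
rb [243. 284.]
lb [226.3 266.4]
lt [323.9 228.9]
rt [343.  242.9]
m1 [243.4 256.4]
m2 [262.2 275. ]
p1 [270.7 246.6]
p2 [282.9 257.9]
cap [278.2 209.7]
green [208.4 204.5]
white [228.3 203.4]
aer [207.5 208.8]
tip [232.1 180.2]
piv [219.3 206.3]
{'K': array([[297.86433931,   0.        , 282.0824905 ],
       [  0.        , 297.86433931, 209.55873922],
       [  0.        ,   0.        ,   1.        ]]), 'mount': array([[-1.17798975e-03, -2.48254792e-01,  9.68694054e-01,
         2.07258607e-02],
       [ 9.99999151e-01,  2.46643657e-04,  1.27926791e-03,
         7.75522203e-05],
       [-5.56506634e-04,  9.68694739e-01,  2.48254291e-01,
        -7.01896910e-02],
       [ 0.00000000e+00,  0.00000000e+00,  0.00000000e+00,
         1.00000000e+00]])}
```

Run:
```python
from h import *
s=manip.state();T=R.from_euler('xyz',s["tcp_rot"],degrees=True).as_matrix();print(T.round(3))
a=cam("top");b=cam("side")
Pa=a[0]@np.c_[a[1],a[2]];Pb=b[0]@np.c_[b[1],b[2]]
for n,u,v in(("tissue",(187,188),(283,156)),("tissue2",(160,238),(237,150)),("box right corner",(230,210),(310,186)),("box left",(187,174),(345,190))):
    X=cv2.triangulatePoints(Pa,Pb,np.array(u,float),np.array(v,float)).ravel();X=X[:3]/X[3];print(n,X.round(3),proj(a,X)-u)
for p in ((230,210),(182,290),(115,255),(187,175)): print(ray(a,*p,.08).round(3))
```

```text
[[-0.     0.33   0.944]
 [-0.001  0.944 -0.33 ]
 [-1.    -0.001  0.   ]]
tissue [0.591 0.256 0.144] [-0.12060649  7.51880552]
tissue2 [0.493 0.305 0.137] [ 0.39431178 10.77443557]
box right corner [0.603 0.178 0.106] [  1.5916887  -18.01697211]
box left [0.697 0.276 0.038] [  2.53094173 -20.9062925 ]
[0.571 0.184 0.08 ]
[0.414 0.277 0.08 ]
[0.483 0.411 0.08 ]
[0.642 0.271 0.08 ]
```

Run:
```python
from h import *
a=cam("top");b=cam("side")
for h in (.05,.065,.08,.095):
    print(h,[proj(b,ray(a,*p,h)).round(0).tolist() for p in ((230,210),(187,175),(182,290))],ray(a,230,210,h).round(3),ray(a,182,290,h).round(3))
im=cv2.imread("pics/side0.png")
cv2.imwrite("pics/crop2.png",cv2.resize(im[140:260,190:350],None,fx=5,fy=5,interpolation=cv2.INTER_CUBIC))
```

```text
0.05 [[282.0, 207.0], [310.0, 187.0], [211.0, 187.0]] [0.574 0.188 0.05 ] [0.413 0.284 0.05 ]
0.065 [[282.0, 202.0], [309.0, 182.0], [211.0, 182.0]] [0.572 0.186 0.065] [0.413 0.281 0.065]
0.08 [[281.0, 196.0], [308.0, 177.0], [211.0, 177.0]] [0.571 0.184 0.08 ] [0.414 0.277 0.08 ]
0.095 [[281.0, 190.0], [308.0, 172.0], [211.0, 172.0]] [0.569 0.182 0.095] [0.415 0.274 0.095]
```

View pics/crop2.png

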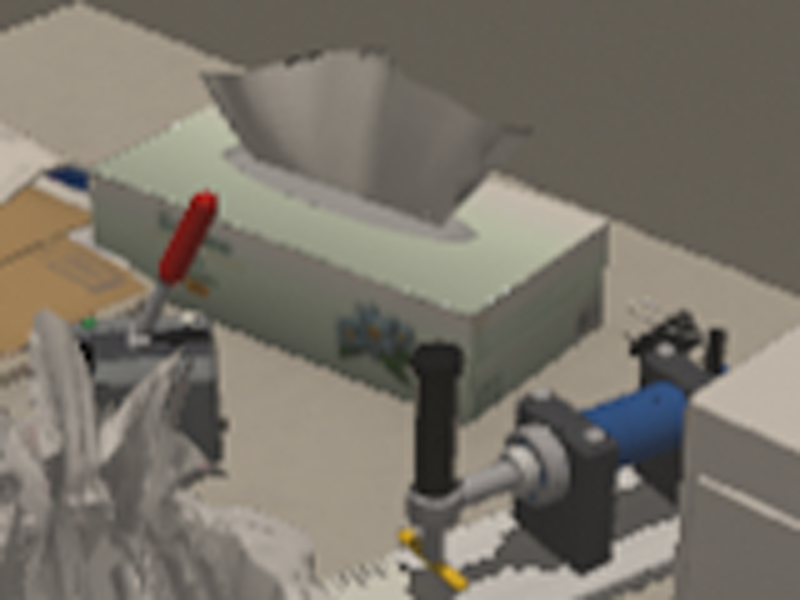

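The box is about 62 mm high, and the toggle tip and cap agree between both views to within 1–2 px. I'll move to the toggle now.

```bash
r='[{"y":-2.5,"z":2.8},{"y":-2.5,"z":2.8},{"y":-2.5,"z":2.8},{"y":-2.5,"z":2.8},{"y":-2.5,"z":2.8}]'
python3 -m crank '[{"y":-2.5,"z":2.8},{"y":-2.5,"z":2.8},{"y":-2.5,"z":2.8},{"y":-2.5,"z":2.8},{"y":-2.5,"z":2.8}]' 1 20
python3 -m crank '[{"y":-2.5,"z":2.8},{"y":-2.5,"z":2.8},{"y":-2.5,"z":2.8},{"y":-2.5,"z":2.8},{"y":-2.5,"z":2.8}]'
```

```text
invalid input
invalid input
```

```bash
python3 -m crank '[{"x":0,"y":-2.5,"z":2.8,"twist":0},{"x":0,"y":-2.5,"z":2.8,"twist":0},{"x":0,"y":-2.5,"z":2.8,"twist":0},{"x":0,"y":-2.5,"z":2.8,"twist":0},{"x":0,"y":-2.5,"z":2.8,"twist":0}]' 1 20
python3 -m crank '[{"x":0,"y":-2.5,"z":2.8,"twist":0},{"x":0,"y":-2.5,"z":2.8,"twist":0},{"x":0,"y":-2.5,"z":2.8,"twist":0},{"x":0,"y":-2.5,"z":2.8,"twist":0},{"x":0,"y":-2.5,"z":2.8,"twist":0}]'
```

```text
t: 0.52
position: [0.3309, 0.5183, 0.4044]
tcp_rot: [-87.1, 90.0, -106.4]
ft_force: [0.3, -1.1, -0.3]
opening: 0.69
t: 0.93
position: [0.4217, 0.354, 0.4046]
tcp_rot: [-105.7, 90.0, -125.0]
ft_force: [0.3, -0.3, -0.2]
opening: 0.338
```

```bash
python3 -m crank '[{"x":0,"y":-2.5,"z":2.8,"twist":0},{"x":0,"y":-2.5,"z":2.8,"twist":0},{"x":0,"y":-2.5,"z":2.8,"twist":0},{"x":0,"y":-2.5,"z":2.8,"twist":0},{"x":0,"y":-2.5,"z":2.8,"twist":0}]'
python3 -m crank '[{"x":1,"y":0,"z":0,"twist":-0.1},{"x":1,"y":0,"z":0,"twist":-0.1},{"x":1,"y":0,"z":0,"twist":-0.1},{"x":1,"y":0,"z":0,"twist":-0.1},{"x":0,"y":0,"z":0,"twist":0}]'
python3 - <<'E'
from h import *
s=manip.state();T=R.from_euler('xyz',s["tcp_rot"],degrees=True).as_matrix();print(T.round(3),s["position"],s["opening"],s["qpos"].round(1))
print(T.T@(np.array([.505,.189,.2861])-s["position"])*100)
save(manip.get_image("wrist"),"w1.png")
E
```

```text
t: 1.35
position: [0.5126, 0.1898, 0.4046]
tcp_rot: [-132.0, 90.0, -151.3]
ft_force: [-0.5, 0.3, 0.1]
opening: 0.013
t: 1.77
position: [0.5117, 0.191, 0.363]
tcp_rot: [-162.1, 89.8, -158.2]
ft_force: [-0.6, -0.5, -0.1]
opening: 0.007
[[-0.003 -0.067  0.998]
 [-0.001  0.998  0.067]
 [-1.    -0.001 -0.003]] [0.51169942 0.19103355 0.36297687] 0.006808477371882167 [-22.7  25.4  -5.2 117.3   3.6  37.7  63.6]
[ 7.68978112 -0.150646   -0.65975774]
```

View pics/w1.png

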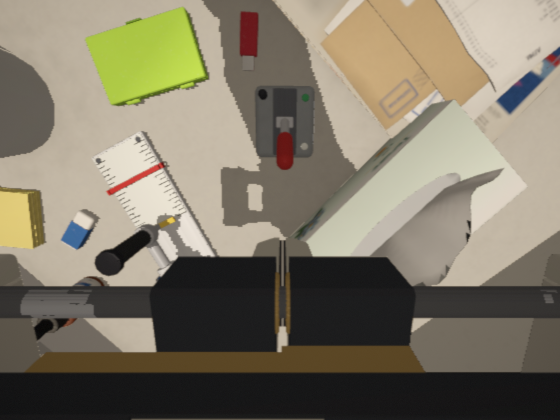

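The lever is straight ahead of the closed fingers in the wrist view, with its tip at (285,165) and base at (285,122). I'll use this picture to check the lateral offset and the grip post.

Run:
```python
from h import *
s=manip.state();T=R.from_euler('xyz',s["tcp_rot"],degrees=True).as_matrix()
C=cam("wrist")
for n,u,v,z in(("tip",285,164,.116),("piv",285,120,.055),("green",305,98,.05),("white",305,147,.05),("cap",109,262,.125),("m1",163,166,.016),("m2",109,192,.016),("fingertip",282,245,s["position"][2]-.186)):
    p=ray(C,u,v,z);print(n,p.round(4),(T.T@(p-s["position"])*100).round(2))
```

```text
tip [0.4639 0.1913 0.116 ] [24.8   0.32 -4.73]
piv [0.4294 0.1897 0.055 ] [30.9   0.37 -8.18]
green [0.4085 0.207  0.05  ] [ 31.41   2.23 -10.16]
white [0.4529 0.2106 0.05  ] [31.4   2.32 -5.7 ]
cap [0.5485 0.0571 0.125 ] [ 23.89 -13.6    2.88]
m1 [0.484 0.06  0.016] [ 34.8  -12.9   -3.51]
m2 [ 0.5167 -0.0012  0.016 ] [ 34.8  -19.21  -0.62]
fingertip [0.5055 0.1915 0.1779] [18.6   0.08 -0.6 ]
```

```bash
python3 -m crank '[{"x":2,"y":0.3,"z":0,"twist":0},{"x":2,"y":0,"z":0,"twist":0},{"x":2,"y":0,"z":0,"twist":0},{"x":1.7,"y":0,"z":0,"twist":0},{"x":0,"y":0,"z":0,"twist":0}]'
python3 -m crank '[{"x":0,"y":0,"z":-1,"twist":0},{"x":0,"y":0,"z":-1,"twist":0},{"x":0,"y":0,"z":-1,"twist":0},{"x":0,"y":0,"z":-1,"twist":0},{"x":0,"y":0,"z":-0.7,"twist":0}]'
python3 -m crank '[{"x":0,"y":0,"z":-0.7,"twist":0},{"x":0,"y":0,"z":-0.7,"twist":0},{"x":0,"y":0,"z":-0.7,"twist":0},{"x":0,"y":0,"z":-0.7,"twist":0},{"x":0,"y":0,"z":-0.5,"twist":0}]'
python3 -m crank '[{"x":0,"y":0,"z":0,"twist":0},{"x":0,"y":0,"z":0,"twist":0},{"x":0,"y":0,"z":1,"twist":0},{"x":0,"y":0,"z":1,"twist":0},{"x":0,"y":0,"z":1,"twist":0}]'
python3 -m crank '[{"x":-2,"y":0,"z":1,"twist":0},{"x":-2,"y":0,"z":1,"twist":0},{"x":-2,"y":0,"z":1,"twist":0},{"x":-2,"y":0,"z":0.5,"twist":0},{"x":-2,"y":0,"z":0,"twist":0}]' 0
python3 - <<'E'
from h import *
s=manip.state();T=R.from_euler('xyz',s["tcp_rot"],degrees=True).as_matrix();print(s["position"],T.round(3))
save(manip.get_image("wrist"),"w2.png")
E
```

```text
t: 2.23
position: [0.5113, 0.1946, 0.2857]
tcp_rot: [-154.2, 89.8, -150.8]
ft_force: [-0.6, -0.6, -0.2]
opening: 0.007
t: 2.65
position: [0.4636, 0.1915, 0.2887]
tcp_rot: [23.3, 89.9, 27.0]
ft_force: [0.9, 0.1, 0.5]
opening: 0.005
t: 3.07
position: [0.4311, 0.1894, 0.2877]
tcp_rot: [-153.2, 90.0, -149.6]
ft_force: [0.3, -0.3, -0.6]
opening: 0.005
t: 3.48
position: [0.4637, 0.1915, 0.2878]
tcp_rot: [17.0, 89.9, 20.6]
ft_force: [0.2, 0.2, -0.3]
opening: 0.005
t: 3.9
position: [0.4992, 0.1933, 0.3889]
tcp_rot: [18.0, 89.9, 21.6]
ft_force: [0.6, 0.1, -0.2]
opening: 0.313
[0.49924041 0.19334119 0.38888817] [[ 0.001 -0.062  0.998]
 [ 0.001  0.998  0.062]
 [-1.     0.     0.001]]
```

View pics/w2.png

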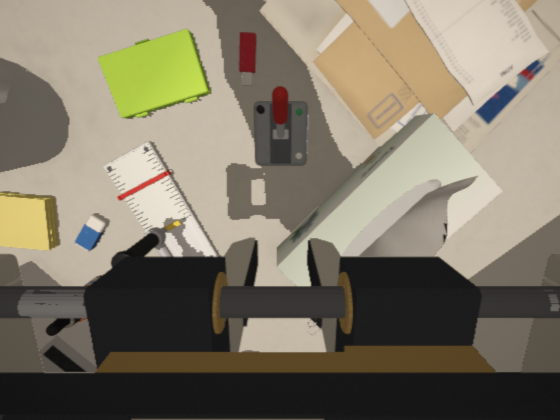

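The toggle now leans toward the green dot at (303,112), so it is on. Before descending on the grip post I'll check the clearance to the printer.

Run:
```python
from h import *
a=cam("top")
for z in (0,.2,.3): print(z,[ray(a,*p,z).round(3)[:2].tolist() for p in ((275,50),(340,115),(400,175))])
s=manip.state();T=R.from_euler('xyz',s["tcp_rot"],degrees=True).as_matrix()
print(T.T@(np.array([.553,.0553,.36])-s["position"])*100)
```

```text
0 [[0.941, 0.095], [0.788, -0.047], [0.653, -0.174]]
0.2 [[0.843, 0.09], [0.722, -0.023], [0.615, -0.123]]
0.3 [[0.794, 0.088], [0.69, -0.01], [0.596, -0.098]]
[  3.21849281 -14.14069523   4.48259117]
```

```bash
python3 -m crank '[{"x":0.4,"y":-2.8,"z":0.9,"twist":0},{"x":0.4,"y":-2.8,"z":0.9,"twist":0},{"x":0.4,"y":-2.8,"z":0.9,"twist":0},{"x":0.4,"y":-2.8,"z":0.9,"twist":0},{"x":0.4,"y":-2.8,"z":0.9,"twist":0}]'
python3 -m crank '[{"x":0,"y":0,"z":0,"twist":-0.115},{"x":0,"y":0,"z":0,"twist":-0.115},{"x":0,"y":0,"z":0,"twist":-0.115},{"x":0,"y":0,"z":0,"twist":-0.115},{"x":0,"y":0,"z":0,"twist":0}]'
python3 - <<'E'
from h import *
s=manip.state();T=R.from_euler('xyz',s["tcp_rot"],degrees=True).as_matrix();print(s["position"],T.round(3),s["opening"])
save(manip.get_image("wrist"),"w3.png")
C=cam("wrist");print(proj(C,[.553,.0553,.125]),T.T@(np.array([.553,.0553,.26])-s["position"])*100)
E
```

```text
t: 4.37
position: [0.5521, 0.055, 0.3676]
tcp_rot: [1.8, 90.0, 5.4]
ft_force: [0.8, 0.3, -0.8]
opening: 0.715
t: 4.78
position: [0.5517, 0.0559, 0.3676]
tcp_rot: [15.5, 90.0, 45.7]
ft_force: [-0.3, 0.4, 0.1]
opening: 0.993
[0.55169037 0.05589226 0.36757178] [[ 0.    -0.503  0.864]
 [ 0.     0.864  0.503]
 [-1.     0.     0.   ]] 0.9926596514398848
[278.41358926 226.14403723] [10.75719636 -0.11815206  0.0794653 ]
```

View pics/w3.png

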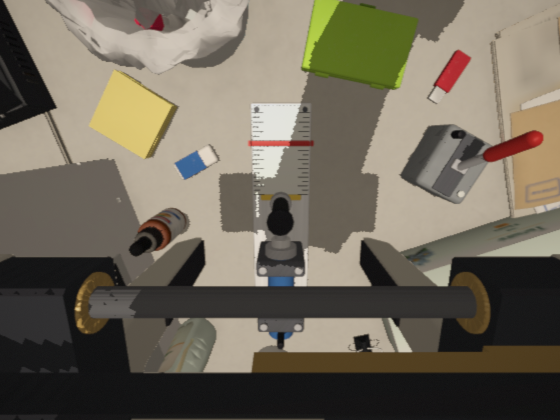

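```bash
python3 -m crank '[{"x":2.5,"y":0,"z":0,"twist":0},{"x":2.5,"y":0,"z":0,"twist":0},{"x":2.5,"y":0,"z":0,"twist":0},{"x":2,"y":0,"z":0,"twist":0},{"x":1.2,"y":0,"z":0,"twist":0}]'
python3 -m crank '[{"x":0,"y":0,"z":0,"twist":0},{"x":0,"y":0,"z":0,"twist":0},{"x":0,"y":0,"z":0,"twist":0},{"x":0,"y":0,"z":0,"twist":0},{"x":0,"y":0,"z":0,"twist":0}]' 1 35
python3 -m crank '[{"x":0,"y":0,"z":0,"twist":0},{"x":0,"y":0,"z":0,"twist":0},{"x":0,"y":0,"z":0,"twist":0},{"x":0,"y":0,"z":0,"twist":0},{"x":0,"y":0,"z":0,"twist":0}]'
python3 -m crank '[{"x":0,"y":0,"z":0,"twist":0},{"x":0,"y":0,"z":0,"twist":0},{"x":0,"y":0,"z":0,"twist":0},{"x":0,"y":0,"z":0,"twist":0},{"x":0,"y":0,"z":0,"twist":0}]'
```

```text
t: 5.25
position: [0.5508, 0.0565, 0.2586]
tcp_rot: [169.6, 89.9, -160.7]
ft_force: [0.5, -0.6, -0.1]
opening: 0.999
t: 5.67
position: [0.551, 0.0567, 0.2618]
tcp_rot: [-22.9, 89.9, 7.1]
ft_force: [0.7, 0.4, -0.3]
opening: 0.689
t: 6.08
position: [0.5507, 0.0567, 0.2608]
tcp_rot: [-23.9, 90.0, 6.1]
ft_force: [-0.4, -0.5, 0.3]
opening: 0.333
t: 6.5
position: [0.5518, 0.0546, 0.2608]
tcp_rot: [-75.7, 89.8, -45.8]
ft_force: [5.7, -9.0, -2.0]
opening: 0.216
```

```bash
python3 -m crank '[{"x":0,"y":-0.1,"z":0,"twist":0},{"x":0,"y":-0.1,"z":0,"twist":0},{"x":0,"y":0,"z":0,"twist":0},{"x":0,"y":0,"z":0,"twist":0},{"x":0,"y":0,"z":0,"twist":0}]'
python3 - <<'E'
from h import *
s=manip.state();print(s["position"],s["ft_force"],s["opening"]*93)
im=manip.get_image("wrist");im2=manip.get_image("side")
o=np.zeros((600,800,3),np.uint8);o[:420,:560]=im
c=cv2.resize(im2[150:300,210:350],None,fx=2,fy=2);o[300:600,520:800]=c
save(o,"w4.png")
E
```

```text
t: 6.92
position: [0.552, 0.0544, 0.2608]
tcp_rot: [-72.2, 89.9, -42.2]
ft_force: [3.1, -5.0, 0.3]
opening: 0.216
[0.55200786 0.05435492 0.26081648] [ 3.06553412 -5.02301451  0.34566782] 20.05928581469092
```

View pics/w4.png

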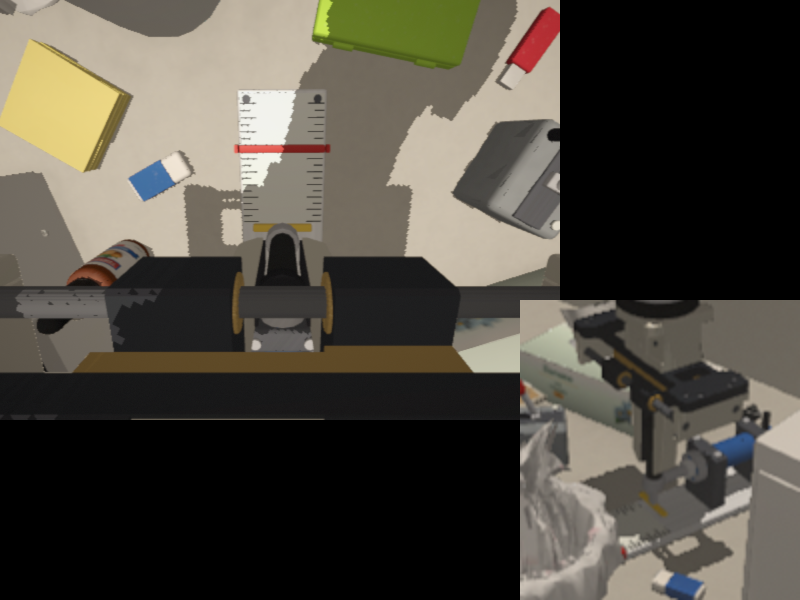

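The post is between the pads. The pointer is at row 227 (columns 253–311) and the mark at row 148 (columns 236–330) in the wrist view. I'll compute the pull distance from these.

```bash
cat > ext.py <<'E'
from h import *
import sys
def gap(pt,mk):
    s=manip.state();T=R.from_euler('xyz',s["tcp_rot"],degrees=True).as_matrix();C=cam("wrist")
    p=ray(C,*pt,.025);m=ray(C,*mk,.016);ax=np.array([np.cos(np.radians(30.05)),np.sin(np.radians(30.05)),0])
    print("pointer",p,"mark",m,"gap mm",(p-m)@ax*1000,"tool dir of pull",T.T@-ax, "post",s["position"],s["ft_force"])
E
python3 -c "
from ext import *
gap((282,227.5),(283,148.5))"
```

```text
pointer [0.55131207 0.05533488 0.025     ] mark [0.50048696 0.02688693 0.016     ] gap mm 58.239107032189295 tool dir of pull [-3.35139278e-04 -1.94081734e-03 -9.99998060e-01] post [0.55201813 0.05436077 0.26081472] [ 3.46389631 -5.18253     0.03138855]
```

```bash
python3 -m crank '[{"x":0,"y":-0.1,"z":-0.8,"twist":0},{"x":0,"y":0,"z":-0.8,"twist":0},{"x":0,"y":0,"z":-0.8,"twist":0},{"x":0,"y":0,"z":-0.8,"twist":0},{"x":0,"y":0,"z":-0.8,"twist":0}]' - 45
python3 -m crank '[{"x":0,"y":0,"z":-0.8,"twist":0},{"x":0,"y":0,"z":-0.7,"twist":0},{"x":0,"y":0,"z":0,"twist":0},{"x":0,"y":0,"z":0,"twist":0},{"x":0,"y":0,"z":0,"twist":0}]'
python3 - <<'E'
from h import *
im=manip.get_image("wrist")
save(cv2.resize(im[60:260,190:370],None,fx=3,fy=3,interpolation=cv2.INTER_CUBIC),"w5.png")
E
```

```text
t: 7.43
position: [0.5183, 0.0346, 0.2609]
tcp_rot: [-6.7, 89.8, 23.3]
ft_force: [8.1, -0.4, -6.1]
opening: 0.218
t: 7.85
position: [0.5057, 0.0273, 0.2609]
tcp_rot: [-6.7, 89.8, 23.4]
ft_force: [7.7, -0.6, -6.0]
opening: 0.212
```

View pics/w5.png

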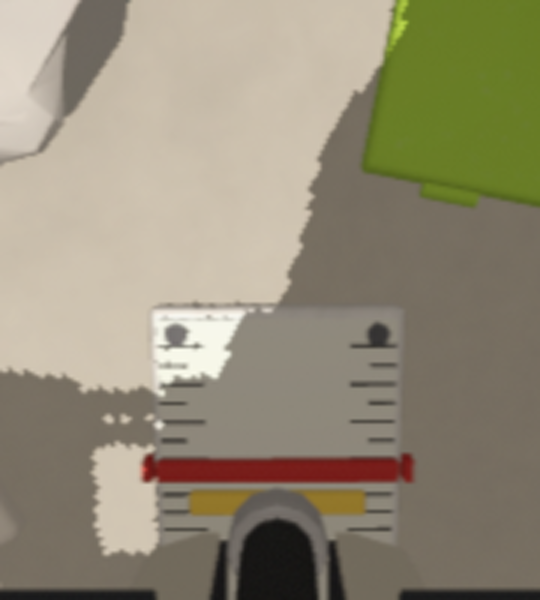

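The pointer is at crop row 502, wrist row 227.2, which is unchanged, so the grip has not slipped. The mark is at wrist row 216.2.

```bash
python3 -c "
from ext import *
gap((282,227.2),(283,216.2))"
```

```text
pointer [0.5054709 0.0286625 0.025    ] mark [0.49980261 0.02629751 0.016     ] gap mm 6.090695413541379 tool dir of pull [-3.81808626e-03 -6.97669489e-04 -9.99992468e-01] post [0.5057208  0.02729156 0.26085102] [ 7.01410864 -0.36533963 -5.54309789]
```

```bash
python3 -m crank '[{"x":0,"y":0,"z":-0.3,"twist":0},{"x":0,"y":0,"z":-0.25,"twist":0},{"x":0,"y":0,"z":0,"twist":0},{"x":0,"y":0,"z":0,"twist":0},{"x":0,"y":0,"z":0,"twist":0}]'
python3 - <<'E'
from ext import *
im=manip.get_image("wrist");top=manip.get_image("top")
h=cv2.cvtColor(im,cv2.COLOR_RGB2HSV)
def rows(lo,hi,c0,c1):
    m=cv2.inRange(h,lo,hi)[190:245,c0:c1]; r,c=np.nonzero(m); r=r+190
    return r.mean(),r.min(),r.max(),len(r)
red=cv2.inRange(h,(0,120,60),(8,255,255))|cv2.inRange(h,(172,120,60),(180,255,255))
r,c=np.nonzero(red[190:245,236:332]);print("red",r.mean()+190,np.percentile(r,[2,98])+190,c.min()+236,c.max()+236)
yel=cv2.inRange(h,(15,110,60),(32,255,255))
r2,c2=np.nonzero(yel[190:245,236:332]);print("yel",r2.mean()+190,np.percentile(r2,[2,98])+190,c2.min()+236,c2.max()+236)
gap((282,r2.mean()+190),(283,r.mean()+190))
o=np.zeros((600,800,3),np.uint8);c=cv2.resize(im[180:260,220:350],None,fx=4,fy=4,interpolation=cv2.INTER_CUBIC);o[:320,:520]=c
c=cv2.resize(top[200:310,200:360],None,fx=2.5,fy=2.5);o[320:595,:400]=c;save(o,"w6.png")
E
```

```text
t: 8.32
position: [0.5011, 0.0246, 0.2609]
tcp_rot: [-7.0, 89.8, 23.0]
ft_force: [8.4, -0.8, -6.6]
opening: 0.209
red 221.40851063829788 [219. 226.] 238 327
yel 226.46153846153845 [223. 231.] 253 311
pointer [0.50043026 0.02574531 0.025     ] mark [0.49895118 0.02580612 0.016     ] gap mm 1.2498177459720565 tool dir of pull [-4.12798518e-03 -6.13626006e-04 -9.99991292e-01] post [0.50111686 0.02464241 0.26085614] [ 7.48155623  1.04251503 -6.45978803]
```

View pics/w6.png

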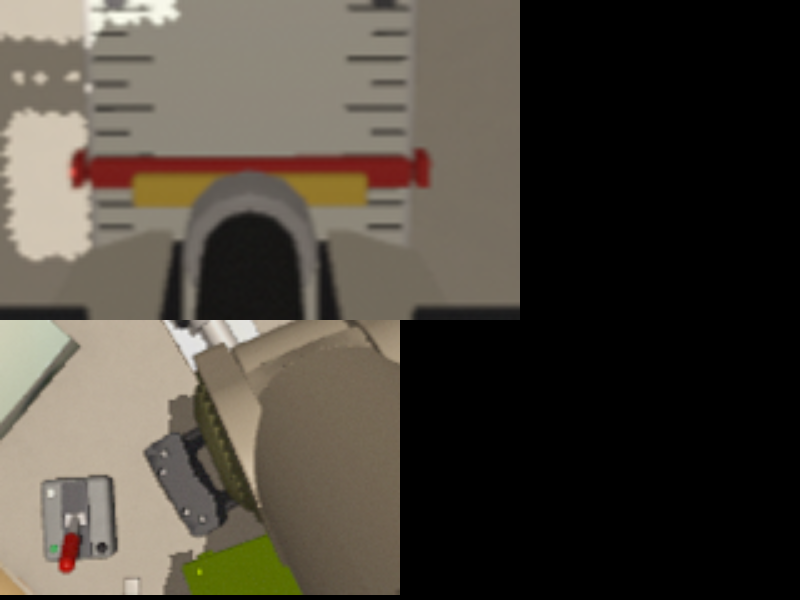

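The toggle is on in the top view. The pointer partly covers the mark, and from the band edges in the enlarged view (red 157–188, yellow 173–207) about 0.7 mm is left to go. I'll make a small final nudge and re-check with numbers.

```bash
python3 -m crank '[{"x":0,"y":0,"z":-0.07,"twist":0},{"x":0,"y":0,"z":0,"twist":0},{"x":0,"y":0,"z":0,"twist":0},{"x":0,"y":0,"z":0,"twist":0},{"x":0,"y":0,"z":0,"twist":0}]'
python3 - <<'E'
from ext import *
im=manip.get_image("wrist");h=cv2.cvtColor(im,cv2.COLOR_RGB2HSV)
red=cv2.inRange(h,(0,120,60),(8,255,255))|cv2.inRange(h,(172,120,60),(180,255,255))
yel=cv2.inRange(h,(15,110,60),(32,255,255))
def edges(m,cols):
    v=[np.nonzero(m[190:245,c])[0]+190 for c in cols];v=[x for x in v if len(x)]
    return np.mean([(x.min()+x.max())/2 for x in v]),np.mean([len(x) for x in v])
r=edges(red,list(range(245,251))+list(range(314,321)));y=edges(yel,list(range(257,264))+list(range(302,309)));print(r,y)
gap((282,y[0]),(283,r[0]));print(np.abs(manip.state()["qd"]).max())
E
```

```text
t: 8.83
position: [0.5006, 0.0243, 0.2609]
tcp_rot: [-7.1, 89.8, 22.9]
ft_force: [7.5, 0.9, -6.2]
opening: 0.211
(np.float64(223.5), np.float64(8.0)) (np.float64(226.89285714285714), np.float64(8.785714285714286))
pointer [0.50022639 0.02560335 0.025     ] mark [0.49993887 0.02635463 0.016     ] gap mm -0.12733233980882427 tool dir of pull [-4.29528748e-03 -5.88894155e-04 -9.99990602e-01] post [0.50057522 0.02431523 0.26086529] [ 7.22536384 -0.54342078 -6.55864854]
0.13244796656477115
```

The gap is about -0.1 mm, the arm is at rest and the grip is holding, so I'm handing in.

```bash
python3 -c "
from cell import manip
print(manip.finish_job())"
```

```text
the job is handed in; nothing more can be done
None
```

I flipped the toggle to on with the rod still home. I then gripped the post and pulled the rod out about 59 mm, and handed in at about 8.9 s with the arm still holding it at rest.

**Last checks**
- **Pointer over mark:** the wrist view puts the pointer within about 0.1 mm of the red mark, with perhaps 0.5 to 1 mm of uncertainty.
- **Grip:** the post did not slip visibly. The force at the wrist was about 10 N.
- **Toggle:** it leaned towards the green dot in both the wrist and top views.
- **Bystanders:** I saw no bystander move in the pictures. I did not take a final picture of the whole desk.

**What disagreed**
- **Length estimates:** the first estimates of the mark's length ranged from 57.4 to 59.3 mm. I set the final position from the close-up wrist view.
- **Gripper opening:** it read about 20 mm on the 16 mm post. I couldn't explain this, but the grip held.
- **Sideways push:** closing on the post pushed it sideways with about 10 N, which I partly relieved before pulling.

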